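# Put a dual-battery power box back on line

### The arm

A 7-joint arm with a two-finger parallel gripper is mounted at the origin on the work surface. World frame = base frame: x ahead of the robot, y to its left, z up, the work surface at z = 0. Lengths are in m, angles in rad, forces in N, time in s.
With the tool pointing down it reaches from about 0.4 to 0.9 m from the base axis. Payload 5.6 kg.
Tool frame: the origin (TCP) lies midway between the tips of the shut fingers; the grasp point (between the pads) lies 19 mm behind it; z points along the fingers, x is the direction in which the jaws open and shut, and the axes are right-handed (so a half turn about z gives the same grasp; the last joint's range is limited). The gripper opens to 92 mm and grips with 3 to 60 N. Pads are 20 mm wide; open, the fingers measure 128 mm over their backs; the gripper's body (75 mm by 189 mm) begins 69 mm behind the grasp point.
Start: joints at [1.089, 0.468, -0.012, 1.603, 0.006, 1.071, -0.056], TCP at [0.276, -0.588, 0.215] pointing down, gripper open.
Joint ranges: [-2.53, 2.53], [-0.31, 2.02], [-1.57, 1.55], [0.28, 2.44], [-1.29, 4.43], [0.15, 1.84], [-2.92, 2.92]. Speed limits (rad/s): [2.57, 2.57, 3.14, 3.14, 3.14, 3.14, 3.14].

### API

Orientations are given as a unit quaternion [w, x, y, z].
In Python, from plant import env gives the robot as it stands.
- The arm moves only by the tool play_rows, never from a script. Its arguments are lists of equal length, an entry for each row: "dr": the turn, a rotation vector about the world's x, y, z in rad, a list of three; "xyz": the shift along the world's x, y, z in m, a list of three; "grip": the closure, from 0 (fully open) to 1 (shut). In form: {"dr": [[ax, ay, az], ...], "xyz": [[dx, dy, dz], ...], "grip": [grip, ...]}. A call has 1 to 8 rows; each row shifts and turns the commanded pose from where the row before left it; what a row does not reach is not made up. A row lasts 1/10 s, in which the tool goes at most 50 mm and 8.59 degrees, less where a joint would pass 70% of its speed; a pose out of reach is approached as far as the arm can. A call with a gripper value outside its range is refused whole. The fingers move at their own pace and stop on an object; "squeeze" is the grip in N (left out, the last holds). Time passes only in rows, so rows that do not move let the fingers close. It gives the time, the measured TCP pose, the force and the opening at its end, in the units of the state.
- env.read_state(): the state, without advancing time (a new reading comes with each control period).
- env.grab_frame(name): name is "scene" or "top"; returns a dict with "image" (400x640x3 uint8, red, green, blue), "z_map" (400x640 float32, m along the optical axis (not along the pixel's ray), 0 where there is no reading), "fx", "fy", "cx", "cy" (pixels), "pose" (4x4, takes a point from camera to world coordinates). Camera axes: x right, y down, z forward; pixel columns grow to the right and rows downward; lengths in m; the calibration is good to about 2 mm. A picture is of the moment at which its call begins.
- env.finish_job(): hands the job in, once; it reports no verdict.
The state is a dict: "t": time; "joint_positions": joint angles; "qd": joint speeds; "tau": joint torques, N m; "tool_pos": TCP position; "ee_rot": TCP orientation; "ft_force": force on the tool from outside, world axes, zero at the start; "moment": the same for the moment, N m; "gripper_width": opening from 0.0 (shut) to 1.0 (fully open).
Only numpy, scipy, OpenCV 4.12 (cv2) and the standard library are available. Lean on these libraries where they do the work, as an engineer would, in place of code of your own. Each camera call takes 0.05 s, during which the arm holds its last target.

### The job

Put this vehicle power box back on line: take the spanner off its copper busbars and lay it - do not drop it - flat in the long bay of the black tool tray, and press the orange-fronted fuse tray in until its catch holds it when you let go. Only then turn the red battery isolator clockwise past its click to ON and let go. Leave the yellow isolator off and the other things on the bench where they are.

Things in the scene. Friction and masses are not known exactly. Their poses are not given: they have to be found in the camera images.
- power_box: Grey vehicle power box, heavy, immovable: 200 mm deep (its x), 260 wide (y), 105 high. Origin: centre of its underside; its -x face, towards the robot, is the front with the fuse tray. The isolators stand on its top at x = 30 mm, y = +65 and -65 mm; which is which varies. In front of them two copper busbars (see spanner_rest).
- spanner_rest (a point): Point on the power box midway between its two copper busbars, level with their tops, 115 mm above the bench, 10 mm above the box top; axes as the box. Each bar is 15 mm wide, 90 mm long along x, centred 35 mm to either side (y) of this point (55 mm clear between them), with a stud at the back end (x = +37 mm, 12 mm high).
- spanner: Steel combination spanner, 168 mm long (its x), 7 mm thick, 0.1 to 0.2 kg. Origin: middle of its shaft, half-way up. Shaft 13 mm wide (y), parallel for 50 mm to each side of the origin; open jaw (27 mm wide) at +x, ring (25 mm) at -x. It starts lying flat across both busbars, within 20 degrees of square to them, with 10 mm of free height under the shaft between the bars.
- tool_tray: Black plastic tool tray, open on top, fixed: 250 mm long (x), 160 wide (y), walls 5 mm thick, rim 32 mm high, floor 5 mm above the bench. Origin: centre of its underside. A divider (top at 27 mm) parts the empty long bay (240 by 97 mm, on its -y side) from a narrow row with three sockets (+y side). It stands left or right of the power box, the car battery on the other side.
- spanner_bay (a point): Centre of the floor of the tool tray's long empty bay (240 mm along its x, 97 mm along its y, walls 22 to 27 mm above this floor).
- fuse_tray (a joint): How far the fuse tray stands out from its hard stop, in m: 0 against the stop, about 0.003 held by its catch, 0.025 to 0.043 as found. It slides straight into the box's front. A spring (up to 2 N) pushes it out unless the catch has taken it; the catch clicks over, against about 10 N, when the tray is pushed in to below 0.009; pushing on to the stop does no harm.
- fuse_tray_front (a point): Centre of the outer face of the fuse tray's orange front, 70 mm above the bench: a flat upright plate 150 mm wide, 50 mm high (45 to 95 mm above the bench), 12 mm thick, always outside the box (when caught its outer face is 15 mm in front of the box). Axes as the power box: push along +x.
- main_isolator (a joint): Angle of the red main isolator, rad: 0 is OFF, 1.5 to 1.57 (a quarter turn clockwise from above) is ON. Its detent resists with up to 0.25 N m, has its crest at 0.79 and beyond that snaps on to ON by itself; short of it the handle springs back to OFF.
- main_isolator_grip (a point): Middle of the red isolator's grip bar, on its turning axis, 162.5 mm above the bench. The bar is 14 mm thick (point's x), 48 mm long (y) and 30 mm high (15 mm below to 15 above this point), on a 49 mm disc over a black base 66 mm square. The point turns with the bar. Free all round for 75 mm above the disc; the yellow isolator stands 130 mm away.
- aux_isolator (a joint): Angle of the yellow auxiliary isolator in rad, 0 is OFF. The same switch as the red one with a yellow handle; to be left OFF.
- aux_isolator_grip (a point): Middle of the yellow isolator's grip bar; the same shape and sizes as the red one.
- car_battery: Black car battery, heavy, does not move, 246 mm by 179 mm, top of its posts 188 mm above the bench. Origin: centre of its underside. It stands on the side of the power box where the tool tray is not.
- spray_can: Spray can with a green label standing upright, 65 mm across, 190 mm high, by one front corner of the power box. Origin: centre of its foot. Leave alone.
- bolt_jar: Amber jar with a dark lid, 68 mm across, 85 mm high, by the other front corner. Origin: centre of its foot. Leave alone.
- socket_large: Steel socket standing in the narrow row of the tool tray, 29 mm across, 38 mm high. Origin: centre of its foot. Leave alone.
- socket_medium: The same, 24 mm across, 34 mm high. Leave alone.
- socket_small: The same, 20 mm across, 30 mm high. Leave alone.
- screwdriver: Small screwdriver, 140 mm long, under 35 mm high, lying on the bench across the front of the fuse tray, some 30 to 80 mm before it. Leave alone.
Mind the look-alikes: they are no part of the job. Of the things that look like the spanner, the largest one is meant.

How it is judged:
On the way, in this order (a step that is already met when the one before it is completed fails the run):
1. the spanner, still held, has been lowered into the tool tray's long bay, to within 25 mm of its floor (x of spanner in the frame of spanner_bay between -0.05 and 0.05 m and y of spanner in the frame of spanner_bay between -0.045 and 0.045 m and z of spanner in the frame of spanner_bay below 0.025 m and contact force between the fingers and spanner above 0.3 N), for 0.05 s.
2. the spanner lies in the bay and the fuse tray is held by its catch, both let go, the red isolator still off (x of spanner in the frame of spanner_bay between -0.05 and 0.05 m and y of spanner in the frame of spanner_bay between -0.045 and 0.045 m and z of spanner in the frame of spanner_bay below 0.012 m and value of joint fuse_tray below 0.006 m and contact force between the fingers and spanner below 0.1 N and contact force between the fingers and fuse_tray below 0.1 N and value of joint main_isolator below 0.3 rad), for 0.3 s.
3. the red isolator has been turned past its click to ON (value of joint main_isolator above 1.4 rad), for 0.2 s.
At the end, for the whole second after the job is handed in: Red isolator ON (past 1.4 rad), yellow one within 0.2 rad of OFF, fuse tray caught (under 6 mm from its stop) with nothing pressing it, spanner flat in the long bay (middle within 50 mm lengthways, 45 mm sideways of its centre, under 12 mm above its floor) (value of joint main_isolator above 1.4 rad and value of joint fuse_tray below 0.006 m and x of spanner in the frame of spanner_bay between -0.05 and 0.05 m and y of spanner in the frame of spanner_bay between -0.045 and 0.045 m and z of spanner in the frame of spanner_bay below 0.012 m and value of joint aux_isolator below 0.2 rad); the robot touches nothing.
It fails at once if the red isolator turned beyond its click while the fuse tray is not caught or the spanner is not in the bay (value of joint main_isolator above 0.8 rad and not (x of spanner in the frame of spanner_bay between -0.05 and 0.05 m and y of spanner in the frame of spanner_bay between -0.045 and 0.045 m and value of joint fuse_tray below 0.006 m)).
It fails at once if the yellow isolator turned by more than 0.3 rad (value of joint aux_isolator above 0.3 rad).
It fails at once if another thing on the bench moved by more than 30 mm or was tipped (distance of any of spray_can, bolt_jar, socket_large, socket_medium, socket_small, screwdriver from where it was at the start of the episode above 0.03 m or angle between any of spray_can, bolt_jar, socket_large, socket_medium, socket_small's own z axis and vertical above 0.5 rad).
It also fails if it takes over 62 s, if anything falls off the work surface, if the arm or the gripper's body presses on something with over 40 N, if the wrist force passes 120 N, or if a joint passes its speed limit or range.

## Working session

There is one attempt and no reset: what is moved stays moved. The work goes in short steps, Python scripts to look and compute and a tool call to move; the robot and the scene stay as the last step left them, time stands still between calls to the robot, and variables do not carry over. Pictures are saved under pics/ and viewed, and the job is handed in when it is done.

Besides the shell and the picture viewer there is one more tool, called after ">>>" as name(argument=value, ...) on one line, values as JSON. play_rows: Moves the arm, as the interface text tells. Its arguments: {"type":"object","properties":{"dr":{"type":"array","items":{"type":"array","items":{"type":"number"}}},"xyz":{"type":"array","items":{"type":"array","items":{"type":"number"}}},"grip":{"type":"array","items":{"type":"number"}},"squeeze":{"type":"number"}},"required":["dr","xyz","grip"]}

```bash
mkdir -p pics; ls; cat > h.py <<'E'
import numpy as np, cv2
from plant import env
def grab(n):
    f=env.grab_frame(n); np.savez('last_%s.npz'%n,**{k:np.array(v) for k,v in f.items()}); return f
def load(n): return np.load('last_%s.npz'%n)
def save(f,name,crop=None,s=1):
    im=f['image'][...,::-1]
    if crop: r0,r1,c0,c1=crop; im=im[r0:r1,c0:c1]
    if s!=1: im=cv2.resize(np.ascontiguousarray(im),None,fx=s,fy=s,interpolation=cv2.INTER_CUBIC)
    cv2.imwrite('pics/'+name,im)
def ray(f,u,v,z):
    P=np.array(f['pose']); d=P[:3,:3]@np.array([(u-f['cx'])/f['fx'],(v-f['cy'])/f['fy'],1.]); o=P[:3,3]
    return o+d*(z-o[2])/d[2]
def pts(f):
    Z=np.array(f['z_map']); v,u=np.mgrid[:Z.shape[0],:Z.shape[1]]
    X=np.stack([(u-f['cx'])/f['fx']*Z,(v-f['cy'])/f['fy']*Z,Z],-1); P=np.array(f['pose'])
    W=X@P[:3,:3].T+P[:3,3]; W[Z==0]=np.nan; return W
E
python3 - <<'E'
from h import *
for n in('scene','top'):
    f=grab(n); save(f,n+'0.png'); print(n,f['fx'],f['cx'],f['cy'],np.round(f['pose'],3).tolist())
print(env.read_state())
E
```

```text
pics
scene 418.2713056475262 313.353838088199 199.31672111775896 [[-0.748, 0.568, -0.343, 0.993], [0.663, 0.642, -0.385, 0.534], [0.002, -0.515, -0.857, 1.314], [0.0, 0.0, 0.0, 1.0]]
top 437.62602964972837 311.6975685039577 192.7416062025691 [[-0.024, -0.993, 0.116, 0.37], [-1.0, 0.024, 0.004, 0.028], [-0.006, -0.116, -0.993, 1.206], [0.0, 0.0, 0.0, 1.0]]
{'t': 0.1, 'joint_positions': array([ 1.08902413,  0.46827771, -0.01160519,  1.60351027,  0.00600425,
        1.07138818, -0.05630472]), 'qd': array([ 1.10130264e-03, -1.69078094e-03, -7.79704066e-04, -2.70716151e-03,
        1.13926941e-03, -7.04970204e-05, -7.34756494e-04]), 'tau': array([ 7.76247889e-04, -5.21646023e+01, -1.24834347e-02, -2.44367856e+01,
       -5.67623985e-02,  1.40570733e-02,  8.45250270e-05]), 'tool_pos': array([ 0.27586096, -0.58799385,  0.2137518 ]), 'ee_rot': array([-3.65427907e-04,  8.44028572e-01, -5.36297650e-01, -6.82949300e-04]), 'ft_force': array([-0.51883165, -0.5643888 ,  0.51677268]), 'moment': array([-0.01180513, -0.00086302,  0.03252912]), 'gripper_width': 1.0012417217201734}
```

View pics/scene0.png

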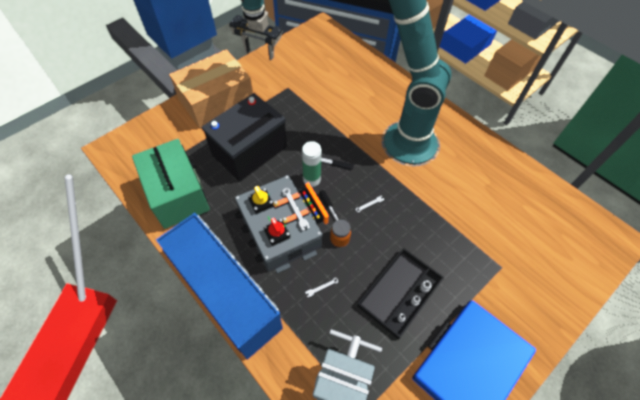

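View pics/top0.png

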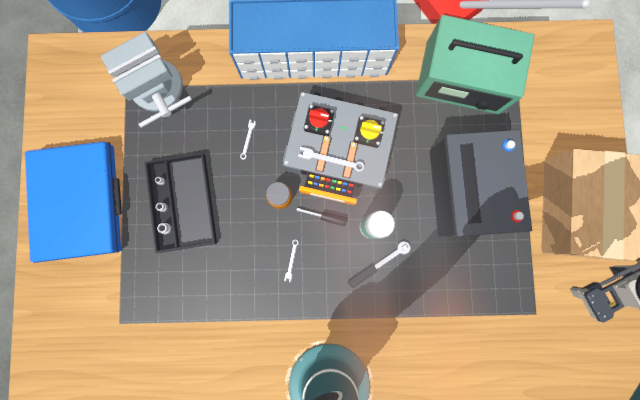

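The spanner on the busbars is at (332,159) in the top view. It could be confused with the small spanners at (248,140) and (291,261) and the ratchet at (380,263). The one on the busbars is the largest and fits the description. The red isolator is at (319,117), the yellow at (370,129), the orange front at (328,194) and the tool tray at (183,201). I'll check a close crop next.

```bash
python3 - <<'E'
from h import *
f=load('top'); save(f,'c1.png',(85,235,260,420),5 if 0 else 4.5)
save(f,'c2.png',(140,260,135,235),5)
f=load('scene'); save(f,'c3.png',(150,280,220,380),5)
E
```

```text
(no output)
```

View pics/c1.png

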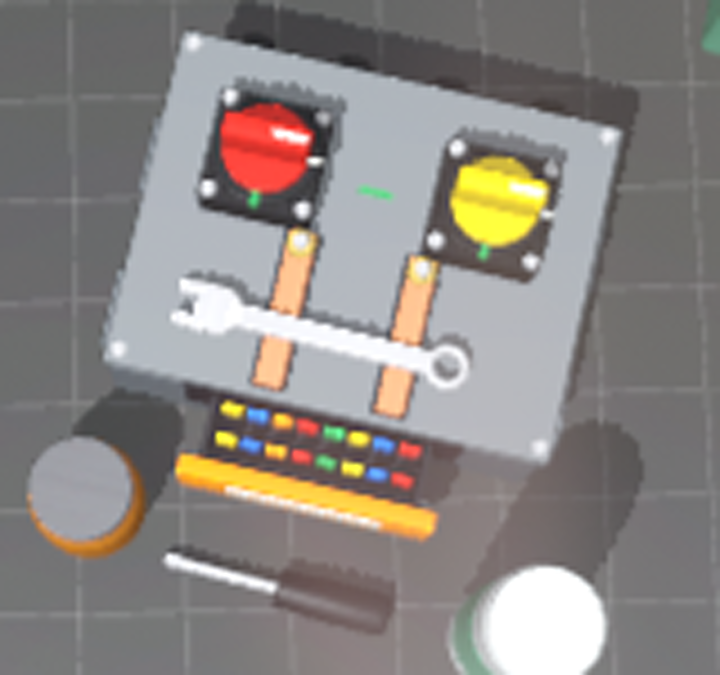

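View pics/c2.png

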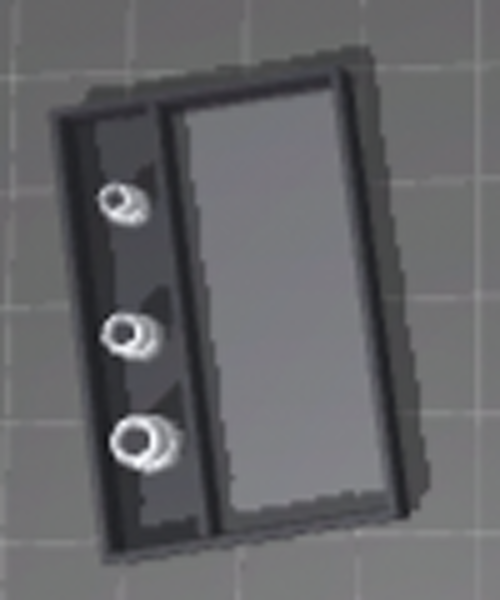

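View pics/c3.png

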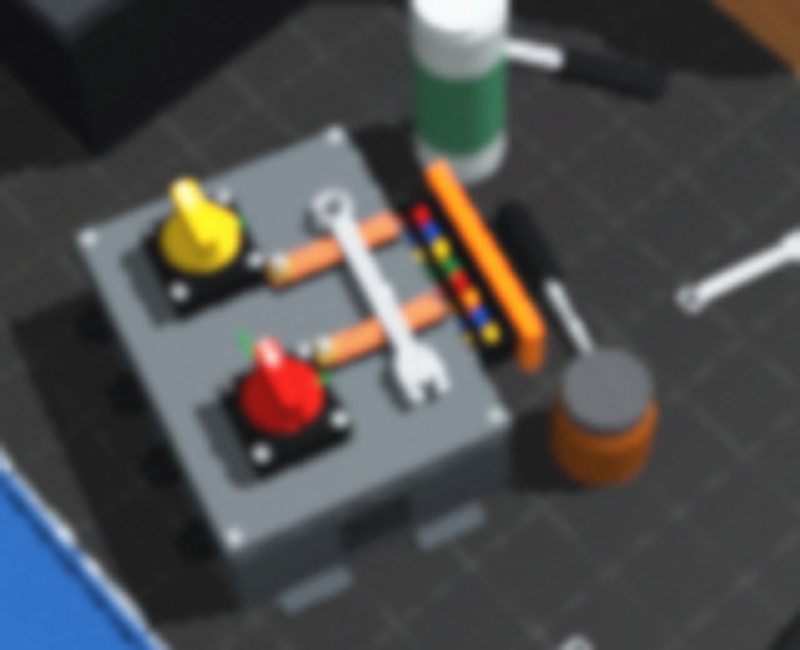

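```bash
python3 - <<'E'
from h import *
f=load('top'); R=lambda u,v,z: ray(f,u,v,z)
c=lambda u,v:(260+u/4.5,85+v/4.5)
# screws
S=[R(*c(*p),.106) for p in[(193,40),(610,135),(541,448),(119,348)]]
for s in S: print('screw',s.round(4))
print('box ctr',np.mean(S,0).round(4))
d=S[0]-S[1]+S[3]-S[2]; print('yaw(+y axis)',np.degrees(np.arctan2(-d[0],d[1])))
d=S[0]-S[3]+S[1]-S[2]; print('yaw x',np.degrees(np.arctan2(d[1],d[0])))
W=pts(f)
im=f['image'].astype(int)
hsv=cv2.cvtColor(f['image'],cv2.COLOR_RGB2HSV)
def mask(m,r0,r1,c0,c1):
    k=np.zeros(m.shape,bool);k[r0:r1,c0:c1]=1;return m&k
# spanner
m=mask((hsv[...,1]<40)&(hsv[...,2]>195),140,175,297,368)
n,l,st,ce=cv2.connectedComponentsWithStats(m.astype(np.uint8)); i=1+st[1:,4].argmax(); print(st[i])
v,u=np.where(l==i); P=np.array([R(a,b,.1185) for a,b in zip(u,v)])
print('z',np.nanmedian(W[l==i],0))
mu=P[:,:2].mean(0); w,V=np.linalg.eigh(np.cov((P[:,:2]-mu).T)); a=V[:,1]; a*=np.sign(a[1]); s=(P[:,:2]-mu)@a; t=(P[:,:2]-mu)@V[:,0]
print('ext',s.min(),s.max(),'mid',mu+a*(s.min()+s.max())/2,'dir(jaw)',np.degrees(np.arctan2(a[1],a[0])))
# shaft line
k=(abs(s-(s.min()+s.max())/2)<.045); vx,vy,x0,y0=cv2.fitLine(P[k,:2].astype(np.float32),2,0,.01,.01).ravel(); print('shaft',x0,y0,np.degrees(np.arctan2(vy,vx)))
# isolators
for nm,lo,hi,(c0,c1) in(('red',0,8,(300,340)),('yel',22,34,(350,390))):
    m=mask((hsv[...,0]>=lo)&(hsv[...,0]<=hi)&(hsv[...,1]>130),100,150,c0,c1)
    w=W[m]; z=w[:,2]; print(nm,np.nanmax(z), m.sum()); h=w[z>.165]; print(len(h),np.nanmean(h,0),h.min(0),h.max(0))
    if len(h)>5:
        q=h[:,:2]-h[:,:2].mean(0); ww,V=np.linalg.eigh(np.cov(q.T)); a=V[:,1]*np.sign(V[1,1]); print('bar dir',np.degrees(np.arctan2(a[1],a[0])),np.ptp(q@a),np.ptp(q@V[:,0]))
# fuse front
m=mask((hsv[...,0]>=8)&(hsv[...,0]<=20)&(hsv[...,1]>150),183,208,296,360); w=W[m]; print('fuse z',np.nanmedian(w[:,2]))
v,u=np.where(m); P=np.array([R(a,b,.095) for a,b in zip(u,v)])[:,:2]; r=cv2.minAreaRect((P*1000).astype(np.float32)); print('fuse',r)
# tray corners crop c2 /5 +(135,140), rim z .032
t=lambda u,v:(135+u/5,140+v/5)
T=[R(*t(*p),.032) for p in[(50,112),(345,68),(410,516),(105,560)]]
for x in T: print('tray',x.round(4))
print('ctr',np.mean(T,0))
F=[R(*t(*p),.032) for p in[(163,100)]]; print(F)
for nm,(u,v),z in(('jar',(80,475),.085),('can',(547,625),.19),('sdtip',(170,557),.02),('sdend',(390,605),.02)): print(nm,R(*c(u,v),z))
E
```

```text
screw [0.7576 0.0485 0.106 ]
screw [ 0.6951 -0.1893  0.106 ]
screw [ 0.5151 -0.1422  0.106 ]
screw [0.5782 0.0944 0.106 ]
box ctr [ 0.6365 -0.0472  0.106 ]
yaw(+y axis) -14.831349989006812
yaw x -14.498892666369809
[298 147  67  25 448]
z [ 0.58369154 -0.00872198  0.12156982]
ext -0.09392887181771185 0.07603180382282587 mid [ 0.58018813 -0.01967329] dir(jaw) 74.28404329324975
shaft 0.58024025 -0.020302476 74.12246
red 0.18262558719138156 304
106 [0.68141779 0.01311469 0.17590954] [ 0.67100157 -0.01247827  0.16664515] [0.69204015 0.03361309 0.18262559]
bar dir 73.58217686867815 0.047369421393175765 0.015908389625114108
yel 0.18093350423845722 306
112 [ 0.64850849 -0.11260571  0.17553484] [ 0.63722856 -0.13924993  0.16509932] [ 0.65922119 -0.09129748  0.1809335 ]
bar dir 74.05673596855108 0.04718858746448298 0.016057308963610923
fuse z 0.09140062235177471
fuse ((501.5950012207031, -9.515762329101562), (149.23109436035156, 32.81973648071289), 75.52130889892578)
tray [0.6017 0.4849 0.032 ]
tray [0.622  0.3238 0.032 ]
tray [0.3779 0.2879 0.032 ]
tray [0.3584 0.4506 0.032 ]
ctr [0.49000362 0.38677273 0.032     ]
[array([0.6067728 , 0.42317497, 0.032     ])]
jar [0.50879264 0.11927174 0.085     ]
can [ 0.41215786 -0.12845019  0.19      ]
sdtip [0.46562591 0.0709703  0.02      ]
sdend [ 0.43346022 -0.06078613  0.02      ]
```

>>> play_rows(dr=[[0, 0, 0], [0, 0, 0], [0, 0, 0.06], [0, 0, 0.06], [0, 0, 0.06], [0, 0, 0.06], [0, 0, 0.06], [0, 0, 0.06]], xyz=[[0, 0, 0.045], [0, 0, 0.045], [0.01, 0.035, 0], [0.02, 0.038, 0], [0.02, 0.038, 0], [0.02, 0.038, 0], [0.02, 0.038, 0], [0.02, 0.038, 0]], grip=[0.45, 0.45, 0.45, 0.45, 0.45, 0.45, 0.45, 0.45])

```text
t: 0.9
tool_pos: [0.3864, -0.3617, 0.3044]
ee_rot: [0.0, 0.927, -0.375, -0.0]
ft_force: [1.0, -0.3, 0.3]
gripper_width: 0.55
```

>>> play_rows(dr=[[0, 0, 0.062], [0, 0, 0.062], [0, 0, 0.062], [0, 0, 0.062], [0, 0, 0.062], [0, 0, 0.062], [0, 0, 0.062], [0, 0, 0.06]], xyz=[[0.024, 0.042, 0], [0.024, 0.042, 0], [0.024, 0.042, 0], [0.024, 0.042, 0], [0.024, 0.042, 0], [0.024, 0.042, 0], [0.024, 0.042, 0], [0.024, 0.041, 0]], grip=[0.45, 0.45, 0.45, 0.45, 0.45, 0.45, 0.45, 0.45])

```text
t: 1.7
tool_pos: [0.5786, -0.0267, 0.3044]
ee_rot: [0.0, 0.991, -0.137, -0.0]
ft_force: [1.4, -0.2, 0.9]
gripper_width: 0.554
```

>>> play_rows(dr=[[0, 0, 0], [0, 0, 0], [0, 0, 0], [0, 0, 0]], xyz=[[0, 0, -0.04], [0, 0, -0.04], [0, 0, -0.03], [0, 0, -0.02]], grip=[0.45, 0.45, 0.45, 0.45])

```text
t: 2.1
tool_pos: [0.5765, -0.0284, 0.1716]
ee_rot: [0.0, 0.99, -0.138, -0.002]
ft_force: [-0.1, 0.3, 0.5]
gripper_width: 0.547
```

```bash
python3 - <<'E'
from h import *
s=env.read_state(); print(s['tool_pos'],s['ee_rot'],s['ft_force'])
f=grab('scene'); save(f,'s1.png',(130,260,220,380),5)
f=grab('top'); save(f,'t1.png',(85,235,260,420),4.5)
E
```

```text
[ 0.57650033 -0.02839857  0.17159967] [ 1.80233074e-04  9.90374939e-01 -1.38395651e-01 -2.02287835e-03] [-0.05403975  0.29544017  0.5446558 ]
```

View pics/s1.png

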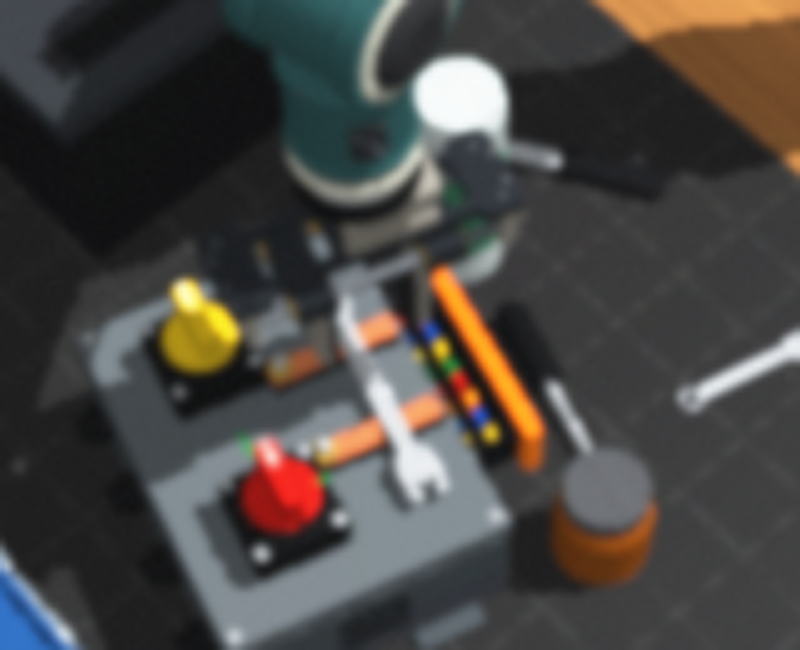

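View pics/t1.png

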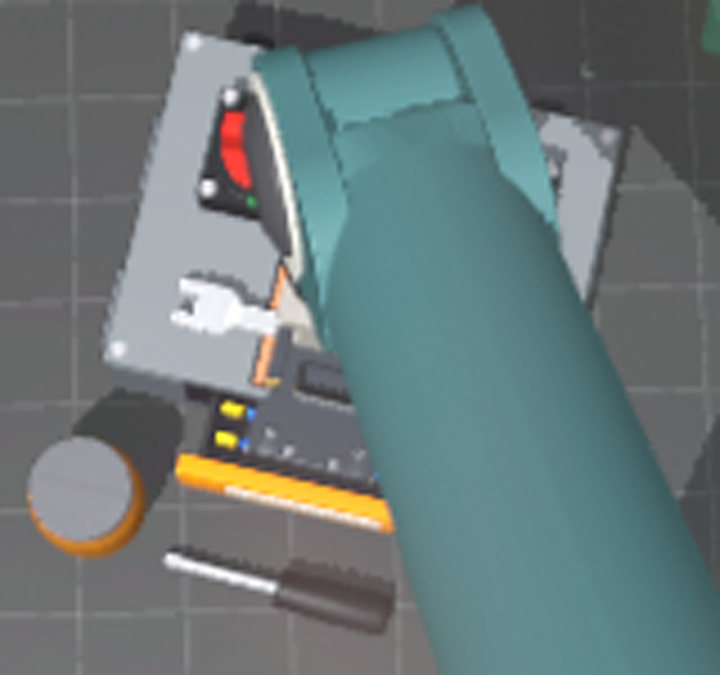

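The scene view shows the open fingers straddling the shaft at about (380,320), between the bars. I'll lower onto it.

>>> play_rows(dr=[[0, 0, 0], [0, 0, 0], [0, 0, 0], [0, 0, 0], [0, 0, 0]], xyz=[[0.0015, 0.0015, -0.02], [0, 0, -0.02], [0, 0, -0.012], [0, 0, 0], [0, 0, 0]], grip=[0.45, 0.45, 0.45, 0.45, 0.45])

```text
t: 2.7
tool_pos: [0.5802, -0.0269, 0.1235]
ee_rot: [-0.0, 0.99, -0.139, 0.001]
ft_force: [0.5, -1.2, 0.4]
gripper_width: 0.548
```

```bash
python3 - <<'E'
from h import *
s=env.read_state(); print(s['tool_pos'],s['ee_rot'],s['ft_force'])
f=grab('scene'); save(f,'s2.png',(150,250,240,350),6)
E
```

```text
[ 0.58018955 -0.02689899  0.12349012] [-6.27793811e-05  9.90347465e-01 -1.38605958e-01  5.31374243e-04] [ 0.54685597 -1.1536865   0.40715401]
```

View pics/s2.png

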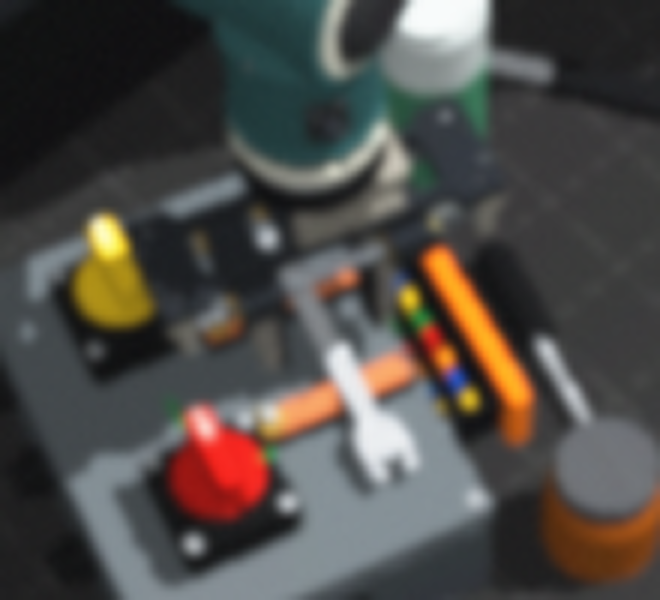

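>>> play_rows(dr=[[0, 0, 0], [0, 0, 0], [0, 0, 0], [0, 0, 0], [0, 0, 0], [0, 0, 0], [0, 0, 0], [0, 0, 0]], xyz=[[0, 0, -0.007], [0, 0, -0.0045], [0, 0, 0], [0, 0, 0], [0, 0, 0], [0, 0, 0], [0, 0, 0], [0, 0, 0]], grip=[0.45, 0.45, 0.45, 1, 1, 1, 1, 1], squeeze=35)

```text
t: 3.55
tool_pos: [0.5796, -0.027, 0.1112]
ee_rot: [0.0, 0.99, -0.139, 0.0]
ft_force: [-0.5, 0.3, 1.2]
gripper_width: 0.143
```

>>> play_rows(dr=[[0, 0, 0], [0, 0, 0], [0, 0, 0], [0, 0, 0], [0, 0, 0]], xyz=[[0, 0, 0.01], [0, 0, 0.02], [0, 0, 0.03], [0, 0, 0.04], [0, 0, 0.04]], grip=[1, 1, 1, 1, 1])

```text
t: 4.05
tool_pos: [0.5791, -0.0268, 0.2528]
ee_rot: [-0.0, 0.99, -0.138, -0.0]
ft_force: [1.1, 0.1, -2.0]
gripper_width: 0.136
```

```bash
python3 - <<'E'
from h import *
s=env.read_state(); print(s['tool_pos'],s['ee_rot'],s['ft_force'],s['gripper_width'])
f=grab('scene'); save(f,'s3.png',(110,250,240,380),4.2)
E
```

```text
[ 0.57911608 -0.02681719  0.25281575] [-2.87622268e-05  9.90369639e-01 -1.38448048e-01 -3.38722952e-04] [ 1.08065875  0.09582859 -1.97433729] 0.136136891541079
```

View pics/s3.png

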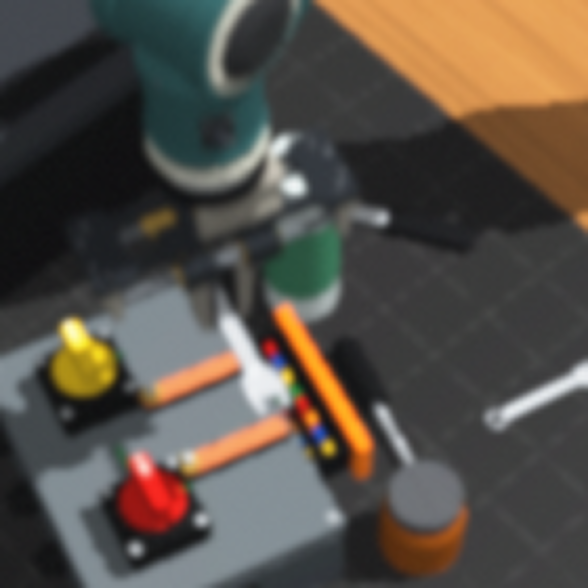

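The spanner is up, level, and held at about (245,350). I'll carry it to the tray.

>>> play_rows(dr=[[0, 0, -0.05], [0, 0, -0.09], [0, 0, -0.09], [0, 0, -0.09], [0, 0, -0.09], [0, 0, -0.09], [0, 0, -0.09], [0, 0, -0.09]], xyz=[[-0.003, 0.015, 0], [-0.007, 0.03, 0], [-0.007, 0.03, 0], [-0.007, 0.03, 0], [-0.007, 0.03, 0], [-0.007, 0.03, 0], [-0.007, 0.03, 0], [-0.007, 0.03, 0]], grip=[1, 1, 1, 1, 1, 1, 1, 1])

```text
t: 4.9
tool_pos: [0.5271, 0.1993, 0.2515]
ee_rot: [-0.0, 0.887, -0.463, 0.0]
ft_force: [0.2, 0.4, -1.0]
gripper_width: 0.136
```

>>> play_rows(dr=[[0, 0, -0.09], [0, 0, -0.09], [0, 0, -0.09], [0, 0, -0.09], [0, 0, -0.09], [0, 0, -0.02], [0, 0, 0], [0, 0, 0]], xyz=[[-0.007, 0.03, 0], [-0.007, 0.03, 0], [-0.007, 0.03, 0], [-0.007, 0.03, 0], [-0.007, 0.03, 0], [-0.005, 0.011, 0], [0, 0, 0], [0, 0, 0]], grip=[1, 1, 1, 1, 1, 1, 1, 1])

```text
t: 5.7
tool_pos: [0.4878, 0.3584, 0.2511]
ee_rot: [0.0, 0.756, -0.655, 0.0]
ft_force: [1.0, 0.1, -1.0]
gripper_width: 0.138
```

```bash
python3 - <<'E'
from h import *
s=env.read_state(); q=s['ee_rot'];print(s['tool_pos'],q,s['ft_force'],np.degrees(2*np.arctan2(q[2],q[1])),s['joint_positions'])
f=grab('scene'); save(f,'s4.png',(200,350,330,470),4)
f=grab('top'); save(f,'t4.png',(130,260,120,260),4.5)
E
```

```text
[0.48776759 0.35842094 0.25114828] [ 2.45902228e-04  7.55934813e-01 -6.54646781e-01  2.98734755e-04] [ 1.01456284  0.06946626 -1.00486585] -81.78575233563186 [-0.37207156  0.39777031 -0.41521008  1.65683748  0.17484432  1.12416075
 -2.26175337]
```

View pics/s4.png

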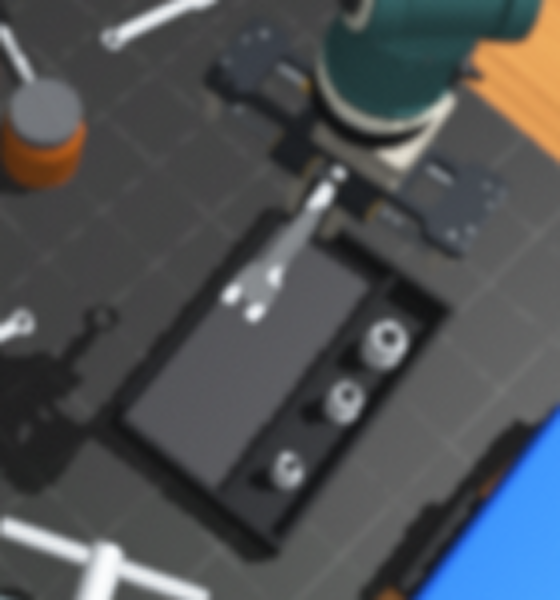

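View pics/t4.png

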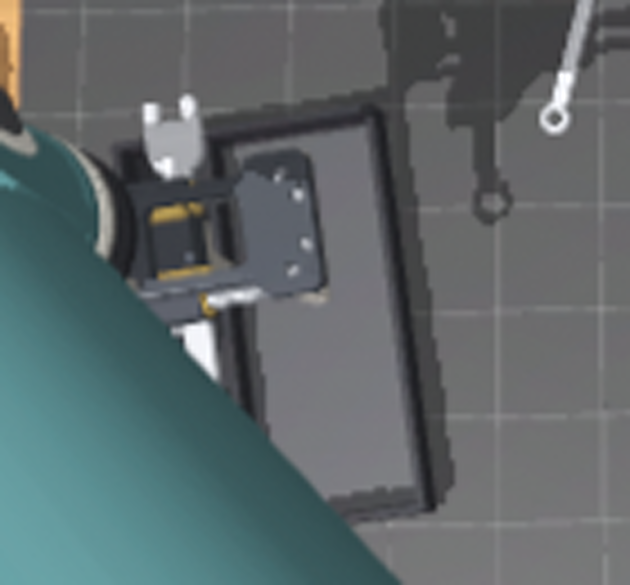

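Both views agree with the computed position over the bay once parallax is allowed for. I'll lower it now.

>>> play_rows(dr=[[0, 0, 0], [0, 0, 0], [0, 0, 0], [0, 0, 0], [0, 0, 0], [0, 0, 0], [0, 0, 0], [0, 0, 0]], xyz=[[0, 0.001, -0.03], [0, 0, -0.04], [0, 0, -0.04], [0, 0, -0.04], [0, 0, -0.03], [0, 0, -0.015], [0, 0, 0], [0, 0, 0]], grip=[1, 1, 1, 1, 1, 1, 1, 1])

```text
t: 6.6
tool_pos: [0.4886, 0.3603, 0.0573]
ee_rot: [-0.001, 0.756, -0.655, 0.0]
ft_force: [0.4, 0.1, -0.7]
gripper_width: 0.136
```

```bash
python3 - <<'E'
from h import *
s=env.read_state(); q=s['ee_rot'];print(s['tool_pos'],q,s['ft_force'])
f=grab('scene'); save(f,'s5.png',(200,350,330,470),4)
E
```

```text
[0.48862679 0.36031957 0.05725129] [-8.35432023e-04  7.55518939e-01 -6.55126253e-01  1.65923666e-04] [ 0.44612887  0.07483609 -0.73749544]
```

View pics/s5.png

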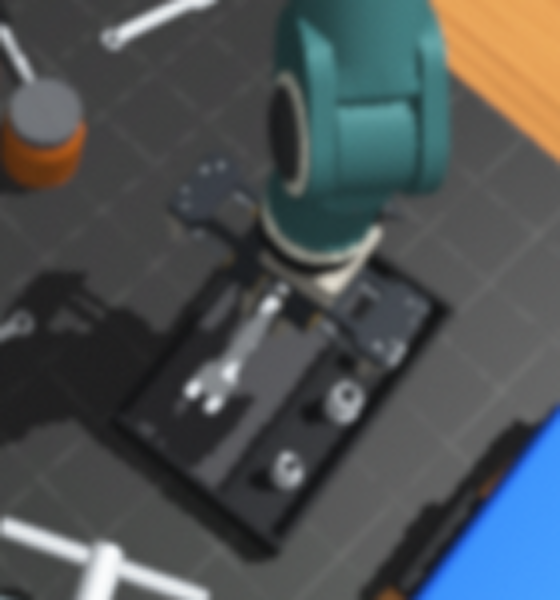

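>>> play_rows(dr=[[0, 0, 0], [0, 0, 0], [0, 0, 0], [0, 0, 0], [0, 0, 0], [0, 0, 0]], xyz=[[0, 0, -0.015], [0, 0, -0.015], [0, 0, -0.01], [0, 0, -0.007], [0, 0, -0.002], [0, 0, 0]], grip=[1, 1, 1, 1, 1, 1])

```text
t: 7.25
tool_pos: [0.4874, 0.36, 0.0066]
ee_rot: [0.0, 0.756, -0.655, -0.0]
ft_force: [-0.1, 0.2, -0.9]
gripper_width: 0.138
```

>>> play_rows(dr=[[0, 0, 0], [0, 0, 0], [0, 0, 0], [0, 0, 0], [0, 0, 0]], xyz=[[0, 0, -0.001], [0, 0, 0], [0, 0, 0], [0, 0, 0], [0, 0, 0]], grip=[1, 1, 0.8, 0.7, 0.65])

```text
t: 7.75
tool_pos: [0.4878, 0.3602, 0.0064]
ee_rot: [-0.0, 0.756, -0.655, 0.0]
ft_force: [0.5, 0.4, 0.5]
gripper_width: 0.338
```

>>> play_rows(dr=[[0, 0, 0], [0, 0, 0], [0, 0, 0], [0, 0, 0], [0, 0, 0], [0, 0, 0], [0, 0, 0]], xyz=[[0, 0, 0], [0, 0, 0.015], [0, 0, 0.03], [0, 0, 0.04], [0, 0, 0.05], [0, 0, 0.05], [0, 0, 0.05]], grip=[0.65, 0.65, 0.65, 0.65, 0.65, 0.65, 0.65])

```text
t: 8.45
tool_pos: [0.4872, 0.36, 0.2445]
ee_rot: [-0.001, 0.756, -0.655, 0.0]
ft_force: [0.6, 0.6, -0.5]
gripper_width: 0.348
```

```bash
python3 - <<'E'
from h import *
s=env.read_state(); q=s['ee_rot'];print(s['tool_pos'],q,s['ft_force'])
f=grab('scene'); save(f,'s6.png',(200,350,330,470),4)
E
```

```text
[0.4872038  0.35997389 0.24445045] [-5.22999960e-04  7.55868669e-01 -6.54723049e-01  1.00201353e-04] [ 0.60469106  0.57755838 -0.4757516 ]
```

View pics/s6.png

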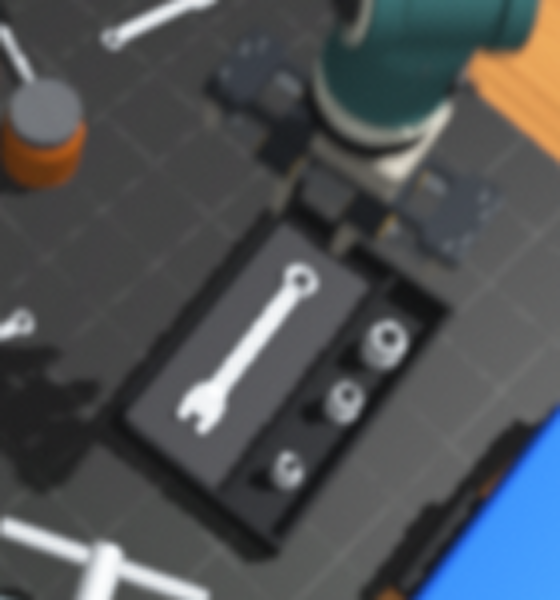

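The spanner lies flat in the middle of the bay, at about (245,350) in the crop. Next I'll move in front of the fuse tray with the fingers shut.

>>> play_rows(dr=[[0, 0, 0.09], [0, 0, 0.09], [0, 0, 0.09], [0, 0, 0.09], [0, 0, 0.09], [0, 0, 0.09], [0, 0, 0.09], [0, 0, 0.09]], xyz=[[-0.003, -0.015, 0], [-0.003, -0.03, 0], [-0.003, -0.03, 0], [-0.003, -0.03, 0], [-0.003, -0.03, 0], [-0.003, -0.03, 0], [-0.003, -0.03, 0], [-0.003, -0.03, 0]], grip=[1, 1, 1, 1, 1, 1, 1, 1])

```text
t: 9.3
tool_pos: [0.4633, 0.134, 0.2419]
ee_rot: [-0.0, 0.939, -0.345, 0.001]
ft_force: [0.5, 0.1, 0.5]
gripper_width: 0.006
```

>>> play_rows(dr=[[0, 0, 0.09], [0, 0, 0.09], [0, 0, 0.09], [0, 0, 0.09], [0, 0, 0.09], [0, 0, 0], [0, 0, 0]], xyz=[[-0.003, -0.03, 0], [-0.003, -0.03, 0], [-0.003, -0.03, 0], [-0.002, -0.03, 0], [0, -0.014, 0], [0, 0, 0], [0, 0, 0]], grip=[1, 1, 1, 1, 1, 1, 1])

```text
t: 10.0
tool_pos: [0.4527, 0.0016, 0.2416]
ee_rot: [-0.0, 0.992, -0.13, 0.0]
ft_force: [0.0, -0.4, -0.8]
gripper_width: 0.008
```

```bash
python3 - <<'E'
from h import *
s=env.read_state(); q=s['ee_rot'];print(s['tool_pos'],q,s['ft_force'],np.degrees(2*np.arctan2(q[2],q[1])),s['joint_positions'])
f=grab('scene'); save(f,'s7.png',(120,260,240,400),4)
E
```

```text
[0.45266293 0.00163533 0.24164085] [-1.09443375e-04  9.91553320e-01 -1.29698792e-01  4.74864125e-04] [ 0.01899293 -0.3707363  -0.76723446] -14.904375754947118 [ 0.34153091  0.13248072 -0.45017973  2.0107116   0.06787068  1.01152855
 -0.40133405]
```

View pics/s7.png

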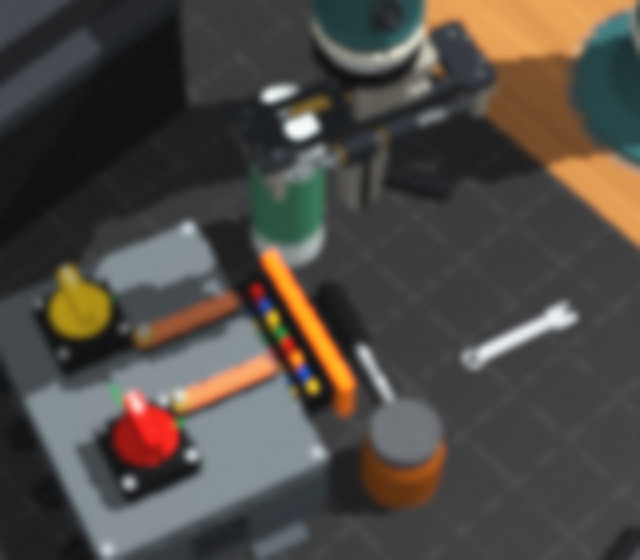

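>>> play_rows(dr=[[0, 0, 0], [0, 0, 0], [0, 0, 0], [0, 0, 0], [0, 0, 0], [0, 0, 0], [0, 0, 0]], xyz=[[0, 0, -0.03], [0, 0, -0.04], [0, 0, -0.04], [0, 0, -0.04], [0, 0, -0.029], [0, 0, 0], [0, 0, 0]], grip=[1, 1, 1, 1, 1, 1, 1])

```text
t: 10.75
tool_pos: [0.4529, 0.0024, 0.0625]
ee_rot: [-0.0, 0.992, -0.128, -0.0]
ft_force: [-0.7, -0.7, 1.2]
gripper_width: 0.003
```

```bash
python3 - <<'E'
from h import *
s=env.read_state(); q=s['ee_rot'];print(s['tool_pos'],q,s['ft_force'])
f=grab('scene'); save(f,'s8.png',(120,260,240,400),4)
E
```

```text
[0.45285084 0.0023504  0.06248667] [-2.83051877e-04  9.91767574e-01 -1.28050572e-01 -2.24605703e-04] [-0.67183259 -0.66101833  1.15772121]
```

View pics/s8.png

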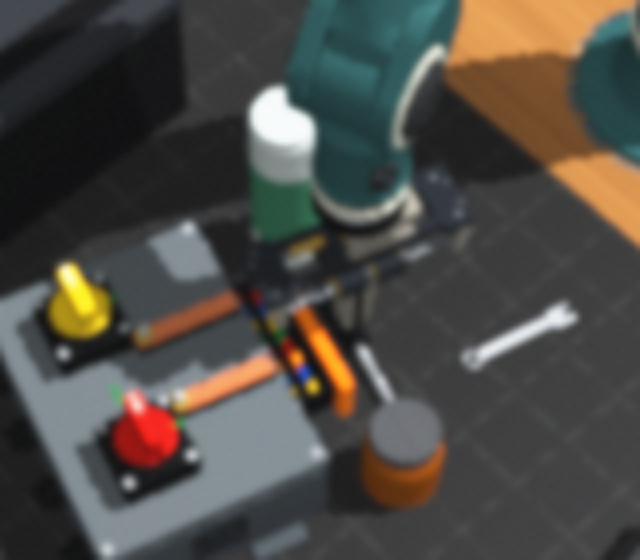

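>>> play_rows(dr=[[0, 0, 0], [0, 0, 0], [0, 0, 0], [0, 0, 0], [0, 0, 0], [0, 0, 0]], xyz=[[0.0097, -0.0025, 0], [0.0097, -0.0025, 0], [0.0097, -0.0025, 0], [0.0058, -0.0015, 0], [0.0048, -0.0013, 0], [0, 0, 0]], grip=[1, 1, 1, 1, 1, 1])

```text
t: 11.4
tool_pos: [0.4931, -0.0095, 0.0621]
ee_rot: [-0.0, 0.992, -0.129, 0.0]
ft_force: [-0.0, 0.3, -0.1]
gripper_width: 0.003
```

>>> play_rows(dr=[[0, 0, 0], [0, 0, 0], [0, 0, 0]], xyz=[[0.0048, -0.0013, 0], [0.0048, -0.0013, 0], [0, 0, 0]], grip=[1, 1, 1])

```text
t: 11.7
tool_pos: [0.4989, -0.0112, 0.0617]
ee_rot: [0.001, 0.992, -0.128, -0.003]
ft_force: [-8.7, 2.9, 8.9]
gripper_width: 0.002
```

```bash
python3 - <<'E'
from h import *
s=env.read_state(); q=s['ee_rot'];print(s['tool_pos'],q,s['ft_force'],s['moment'])
f=grab('scene'); save(f,'s9.png',(130,250,250,370),5)
f=grab('top'); save(f,'t9.png',(85,235,260,420),4.5)
s=env.read_state(); q=s['ee_rot'];print(s['tool_pos'],q,s['ft_force'],s['moment'])
E
```

```text
[ 0.49889619 -0.01116642  0.06173199] [ 5.17114925e-04  9.91719432e-01 -1.28377255e-01 -3.40313507e-03] [-8.72466193  2.86909344  8.87609335] [0.42277816 1.86956388 0.00525528]
[ 0.49888389 -0.01117281  0.06175012] [ 5.01921052e-04  9.91729368e-01 -1.28307593e-01 -3.12563348e-03] [-8.85438911  1.67573687  8.02100823] [ 0.44069748  1.74091356 -0.01886516]
```

View pics/s9.png

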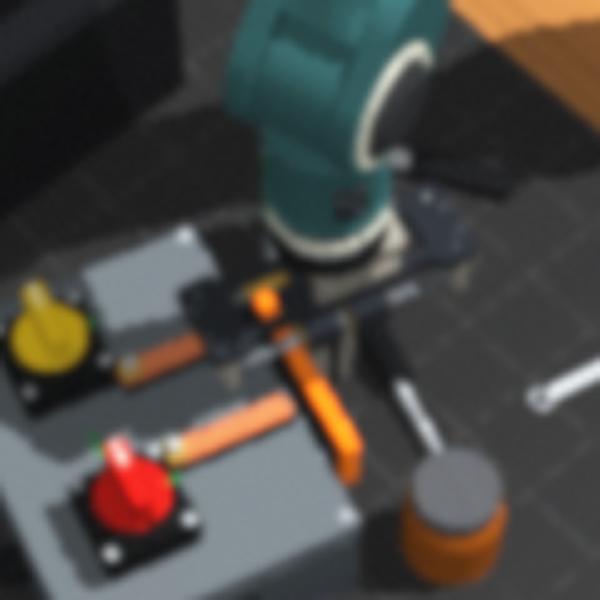

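View pics/t9.png

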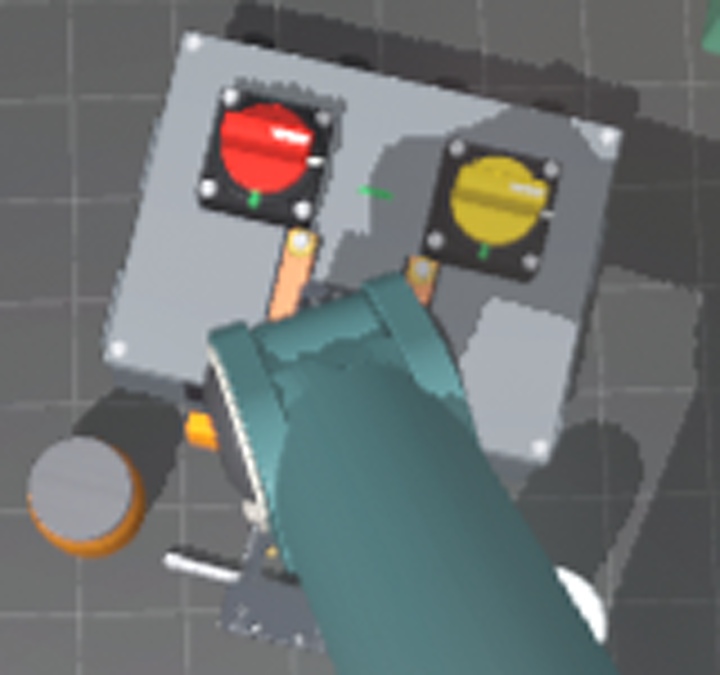

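>>> play_rows(dr=[[0, 0, 0], [0, 0, 0], [0, 0, 0]], xyz=[[0.0029, -0.0008, 0], [0.0029, -0.0008, 0], [0, 0, 0]], grip=[1, 1, 1])

```text
t: 12.1
tool_pos: [0.5058, -0.0129, 0.0618]
ee_rot: [0.0, 0.992, -0.128, -0.002]
ft_force: [-0.9, -0.5, -0.6]
gripper_width: 0.007
```

>>> play_rows(dr=[[0, 0, 0], [0, 0, 0], [0, 0, 0]], xyz=[[0.0029, -0.0008, 0], [0.0019, -0.0005, 0], [0, 0, 0]], grip=[1, 1, 1])

```text
t: 12.4
tool_pos: [0.513, -0.0148, 0.0619]
ee_rot: [-0.0, 0.992, -0.129, 0.0]
ft_force: [-1.3, 0.4, -1.9]
gripper_width: 0.006
```

>>> play_rows(dr=[[0, 0, 0], [0, 0, 0], [0, 0, 0]], xyz=[[0.0024, -0.0006, 0], [0.0024, -0.0006, 0], [0, 0, 0]], grip=[1, 1, 1])

```text
t: 12.7
tool_pos: [0.5137, -0.0151, 0.0618]
ee_rot: [0.001, 0.992, -0.128, -0.004]
ft_force: [-12.7, 3.7, 9.1]
gripper_width: 0.0
```

>>> play_rows(dr=[[0, 0, 0], [0, 0, 0], [0, 0, 0]], xyz=[[0.0024, -0.0006, 0], [0, 0, 0], [0, 0, 0]], grip=[1, 1, 1])

```text
t: 13.0
tool_pos: [0.5137, -0.0151, 0.0617]
ee_rot: [0.001, 0.992, -0.128, -0.006]
ft_force: [-19.0, 4.3, 15.6]
gripper_width: 0.003
```

Pushing in gave more force with no movement, so this is the hard stop. I'll back off and check that the catch holds.

>>> play_rows(dr=[[0, 0, 0], [0, 0, 0], [0, 0, 0], [0, 0, 0], [0, 0, 0], [0, 0, 0], [0, 0, 0]], xyz=[[-0.0087, 0.0023, 0], [-0.0145, 0.0038, 0], [-0.0145, 0.0038, 0], [-0.0145, 0.0038, 0], [0, 0, 0.04], [0, 0, 0.05], [0, 0, 0.04]], grip=[1, 1, 1, 1, 1, 1, 1])

```text
t: 13.7
tool_pos: [0.4691, -0.0031, 0.1949]
ee_rot: [-0.0, 0.992, -0.129, 0.002]
ft_force: [0.5, -0.3, 0.3]
gripper_width: 0.002
```

>>> play_rows(dr=[[0, 0, 0], [0, 0, 0], [0, 0, 0], [0, 0, 0], [0, 0, 0], [0, 0, 0]], xyz=[[0, 0.02, 0.03], [0, 0.04, 0], [0, 0.04, 0], [0, 0.04, 0], [0, 0.04, 0], [0, 0.04, 0]], grip=[1, 1, 1, 1, 1, 1])

```text
t: 14.3
tool_pos: [0.4688, 0.2187, 0.2229]
ee_rot: [-0.001, 0.992, -0.129, 0.002]
ft_force: [1.3, 0.2, 0.1]
gripper_width: 0.007
```

```bash
python3 - <<'E'
from h import *
s=env.read_state(); q=s['ee_rot'];print(s['tool_pos'],q,s['ft_force'])
f=grab('top'); save(f,'t10.png',(85,235,260,420),4.5)
W=pts(f);hsv=cv2.cvtColor(f['image'],cv2.COLOR_RGB2HSV)
m=np.zeros(hsv.shape[:2],bool); m[170:208,296:360]=1
m&=(hsv[...,0]>=8)&(hsv[...,0]<=20)&(hsv[...,1]>150)
v,u=np.where(m); P=np.array([ray(f,a,b,.095) for a,b in zip(u,v)])[:,:2]; print(cv2.minAreaRect((P*1000).astype(np.float32)))
# red bar by ray at top plane: bright ridge; use both views depth
g=grab('scene'); 
for n,F,r in(('top',f,(100,150,300,340)),('scene',g,(205,250,255,300))):
    W=pts(F);h=cv2.cvtColor(F['image'],cv2.COLOR_RGB2HSV); k=np.zeros(h.shape[:2],bool);k[r[0]:r[1],r[2]:r[3]]=1
    k&=((h[...,0]<=8)|(h[...,0]>172))&(h[...,1]>110); w=W[k]; print(n,k.sum(),np.nanmean(w,0).round(4)); t=w[w[:,2]>.168]; print(len(t),t.mean(0).round(4),t.min(0).round(4),t.max(0).round(4))
    v,u=np.where(k); print('disc centroid px',u.mean(),v.mean())
save(g,'s10.png',(130,330,230,450),2.7)
E
```

```text
[0.46883135 0.2186534  0.2228679 ] [-6.14251351e-04  9.91616354e-01 -1.29205381e-01  1.61189935e-03] [1.33187546 0.17662429 0.12736829]
((527.9229736328125, -16.631141662597656), (149.1281280517578, 18.407793045043945), 75.1844711303711)
top 319 [0.6786 0.011  0.1578]
107 [0.6818 0.0122 0.176 ] [ 0.6711 -0.0126  0.1683] [0.692  0.0335 0.1823]
disc centroid px 318.2507836990596 117.3667711598746
scene 247 [0.6842 0.015  0.1522]
60 [0.686  0.0173 0.1761] [ 0.6729 -0.0111  0.17  ] [0.6964 0.0367 0.1811]
disc centroid px 276.1862348178138 228.31983805668017
```

View pics/t10.png

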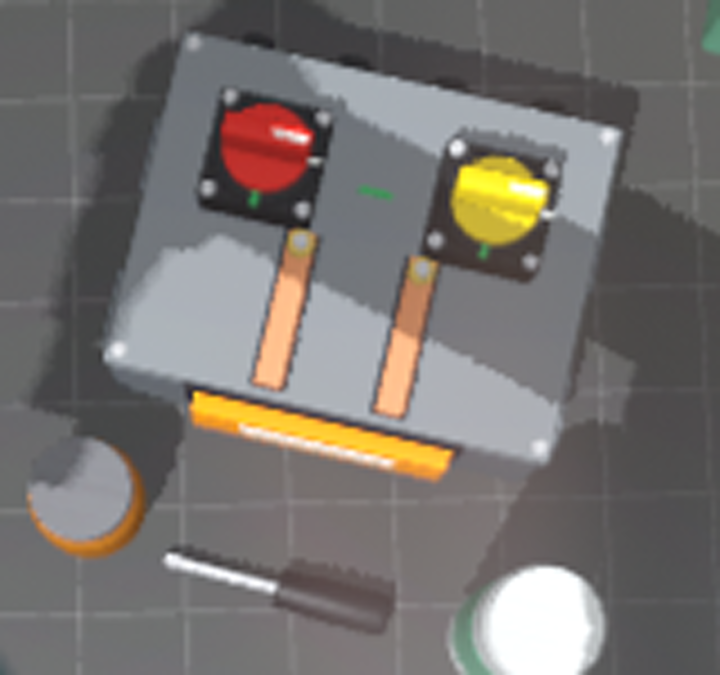

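View pics/s10.png

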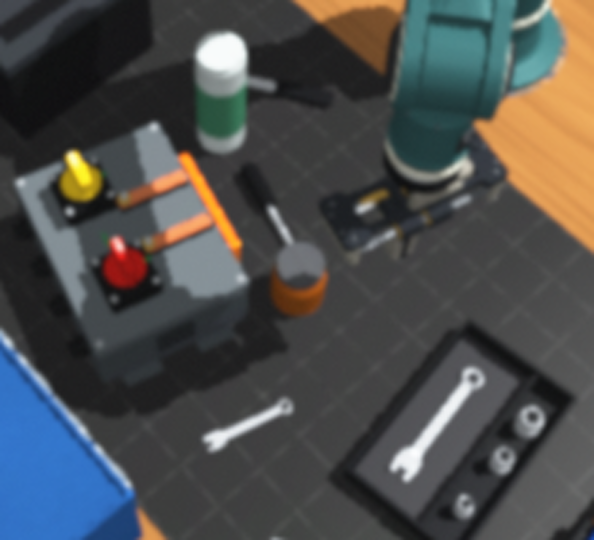

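The front's back edge is now at about -104 mm in the box frame, and a caught tray should be at about -103. So the tray is caught with nothing touching it, the spanner lies in the bay, and both isolators are still OFF. Next I'll refine the position of the red isolator's axis.

```bash
python3 - <<'E'
from h import *
f=load('top'); c=lambda u,v:(260+u/4.5,85+v/4.5)
W=pts(f)
for p in[(230,96),(324,117),(303,209),(207,188)]:
    u,v=c(*p); print(W[int(round(v)),int(round(u))].round(4))
for z in(.12,.125,.13): print(z,ray(f,*c(266,152.5),z).round(4), 'yel',ray(f,*c((457+551+530+435)/4,(148+170+261+241)/4),z).round(4))
# bar: top ridge line: mark pixels with depth z>.172 projected on plane .1775
hsv=cv2.cvtColor(f['image'],cv2.COLOR_RGB2HSV)
m=np.zeros(hsv.shape[:2],bool);m[100:150,300:340]=1
m&=W[...,2]>.172
v,u=np.where(m);P=np.array([ray(f,a,b,.1775) for a,b in zip(u,v)])[:,:2]
r=cv2.minAreaRect((P*1000).astype(np.float32)); print(r)
E
```

```text
[0.7152 0.0282 0.1353]
[ 0.7002 -0.0242  0.1374]
[ 0.6493 -0.0102  0.1369]
[0.6616 0.042  0.1342]
0.12 [0.6858 0.0084 0.12  ] yel [ 0.6521 -0.119   0.12  ]
0.125 [0.6843 0.0084 0.125 ] yel [ 0.6508 -0.1183  0.125 ]
0.13 [0.6829 0.0085 0.13  ] yel [ 0.6495 -0.1176  0.13  ]
((681.2408447265625, 10.566192626953125), (46.92851638793945, 15.042752265930176), 74.11896514892578)
```

>>> play_rows(dr=[[0, 0, 0], [0, 0, 0], [0, 0, 0], [0, 0, 0], [0, 0, 0], [0, 0, 0], [0, 0, 0], [0, 0, 0]], xyz=[[0, 0, 0.04], [0.02, -0.02, 0.037], [0.03, -0.03, 0], [0.03, -0.03, 0], [0.03, -0.03, 0], [0.03, -0.03, 0], [0.03, -0.03, 0], [0.03, -0.03, 0]], grip=[0.5, 0.5, 0.5, 0.5, 0.5, 0.5, 0.5, 0.5])

```text
t: 15.2
tool_pos: [0.6693, 0.014, 0.2995]
ee_rot: [0.0, 0.992, -0.13, 0.001]
ft_force: [0.8, 0.1, 0.4]
gripper_width: 0.499
```

>>> play_rows(dr=[[0, 0, 0], [0, 0, 0], [0, 0, 0], [0, 0, 0], [0, 0, 0], [0, 0, 0]], xyz=[[0.013, -0.0092, 0], [0, 0, -0.03], [0, 0, -0.03], [0, 0, -0.03], [0, 0, 0], [0, 0, 0]], grip=[0.5, 0.5, 0.5, 0.5, 0.5, 0.5])

```text
t: 15.8
tool_pos: [0.681, 0.007, 0.2096]
ee_rot: [0.0, 0.992, -0.129, 0.0]
ft_force: [0.7, 0.1, 1.2]
gripper_width: 0.498
```

```bash
python3 - <<'E'
from h import *
s=env.read_state(); q=s['ee_rot'];print(s['tool_pos'],q,s['ft_force'],s['joint_positions'])
f=grab('scene'); save(f,'s11.png',(150,270,220,340),5)
E
```

```text
[0.6810454  0.00695908 0.20963531] [ 1.25423828e-04  9.91620056e-01 -1.29187909e-01  3.63268617e-04] [0.6625016  0.10899138 1.20528358] [ 0.2284459   0.56918182 -0.42445398  1.50188202  0.24919905  1.12355798
 -0.50386619]
```

View pics/s11.png

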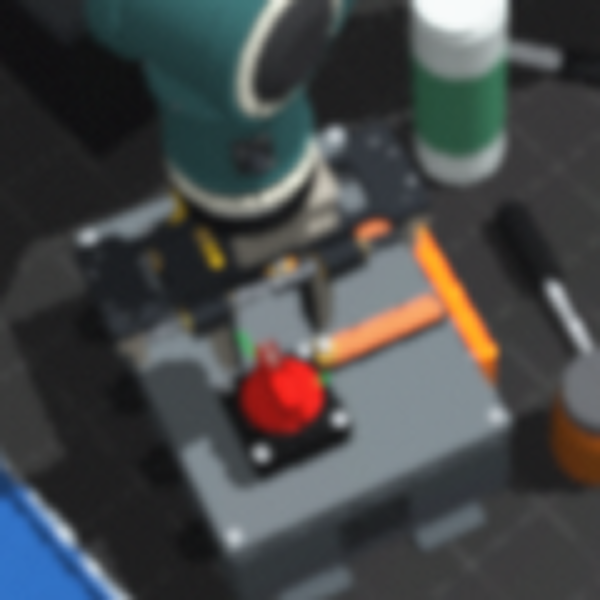

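>>> play_rows(dr=[[0, 0, 0], [0, 0, 0], [0, 0, 0], [0, 0, 0], [0, 0, 0]], xyz=[[0.001, 0.0025, -0.02], [0, 0, -0.02], [0, 0, -0.012], [0, 0, -0.004], [0, 0, 0]], grip=[0.5, 0.5, 0.5, 0.5, 0.5])

```text
t: 16.35
tool_pos: [0.682, 0.0103, 0.1537]
ee_rot: [-0.0, 0.992, -0.129, 0.0]
ft_force: [0.6, -0.8, -0.8]
gripper_width: 0.502
```

>>> play_rows(dr=[[0, 0, 0], [0, 0, 0], [0, 0, 0], [0, 0, 0], [0, 0, 0]], xyz=[[0, 0, 0], [0, 0, 0], [0, 0, 0], [0, 0, 0], [0, 0, 0]], grip=[1, 1, 1, 1, 1], squeeze=25)

```text
t: 16.85
tool_pos: [0.6829, 0.0101, 0.1536]
ee_rot: [-0.0, 0.992, -0.129, 0.002]
ft_force: [4.1, -1.0, -0.4]
gripper_width: 0.153
```

Gripped at 14.1 mm, which matches the bar. I'll turn it clockwise.

>>> play_rows(dr=[[0, 0, -0.08], [0, 0, -0.12], [0, 0, -0.12], [0, 0, -0.12], [0, 0, -0.12]], xyz=[[0.001, 0, 0], [0, 0, 0], [0, 0, 0], [0, 0, 0], [0, 0, 0]], grip=[1, 1, 1, 1, 1], squeeze=35)

```text
t: 17.35
tool_pos: [0.6825, 0.0104, 0.1537]
ee_rot: [0.0, 0.917, -0.4, 0.0]
ft_force: [2.2, -1.0, -4.0]
gripper_width: 0.149
```

>>> play_rows(dr=[[0, 0, -0.13], [0, 0, -0.13], [0, 0, -0.13], [0, 0, -0.13], [0, 0, -0.13], [0, 0, -0.13], [0, 0, -0.13], [0, 0, -0.08]], xyz=[[0, 0, 0], [0, 0, 0], [0, 0, 0], [0, 0, 0], [0, 0, 0], [0, 0, 0], [0, 0, 0], [0, 0, 0]], grip=[1, 1, 1, 1, 1, 1, 1, 1])

```text
t: 18.15
tool_pos: [0.6823, 0.0111, 0.1536]
ee_rot: [-0.0, -0.617, 0.787, 0.0]
ft_force: [-0.6, 0.0, 3.0]
gripper_width: 0.149
```

>>> play_rows(dr=[[0, 0, 0], [0, 0, 0], [0, 0, 0]], xyz=[[0, 0, 0], [0, 0, 0], [0, 0, 0]], grip=[1, 1, 1])

```text
t: 18.45
tool_pos: [0.6824, 0.011, 0.1536]
ee_rot: [0.0, -0.619, 0.785, 0.0]
ft_force: [-1.2, 1.9, 4.9]
gripper_width: 0.149
```

```bash
python3 - <<'E'
from h import *
s=env.read_state(); q=s['ee_rot'];print(s['tool_pos'],q,s['ft_force'],s['moment'],np.degrees(2*np.arctan2(q[2],q[1])))
E
```

```text
[0.6823685 0.0110428 0.1535617] [ 9.70636383e-05 -6.19114387e-01  7.85300722e-01  3.77580091e-04] [-1.22839087  1.94874095  4.89828125] [ 0.29397167  0.73093679 -0.09921875] 256.50298905942844
```

>>> play_rows(dr=[[0, 0, 0], [0, 0, 0], [0, 0, 0], [0, 0, 0], [0, 0, 0], [0, 0, 0], [0, 0, 0], [0, 0, 0]], xyz=[[0, 0, 0], [0, 0, 0], [0, 0, 0], [0, 0, 0.015], [0, 0, 0.03], [0, 0, 0.04], [0, 0, 0.04], [0, 0, 0.03]], grip=[0.6, 0.6, 0.6, 0.6, 0.6, 0.6, 0.6, 0.6])

```text
t: 19.25
tool_pos: [0.6832, 0.0104, 0.3124]
ee_rot: [0.002, -0.618, 0.786, -0.001]
ft_force: [0.6, -0.5, 0.3]
gripper_width: 0.401
```

>>> play_rows(dr=[[0, 0, 0.08], [0, 0, 0.08], [0, 0, 0.08], [0, 0, 0.08], [0, 0, 0.08], [0, 0, 0.08], [0, 0, 0], [0, 0, 0]], xyz=[[-0.03, 0.03, 0], [-0.03, 0.03, 0], [-0.03, 0.03, 0], [-0.03, 0.03, 0], [-0.03, 0.03, 0], [-0.03, 0.03, 0], [-0.03, 0.02, 0], [0, 0, 0]], grip=[0.6, 0.6, 0.6, 0.6, 0.6, 0.6, 0.6, 0.6])

```text
t: 20.05
tool_pos: [0.4689, 0.2144, 0.3098]
ee_rot: [-0.001, 0.79, -0.613, -0.0]
ft_force: [-0.0, -0.9, 0.5]
gripper_width: 0.396
```

```bash
python3 - <<'E'
from h import *
s=env.read_state(); print(s['t'],s['tool_pos'],s['ft_force'],s['gripper_width'])
f=grab('top'); save(f,'t12.png',(85,285,130,450),2.4)
save(f,'t12b.png',(85,235,260,420),4.5)
g=grab('scene'); save(g,'s12.png',(130,330,220,460),3)
E
```

```text
20.05 [0.46888682 0.21436386 0.30976195] [-0.03408307 -0.92133718  0.49167336] 0.39577179344998625
```

View pics/t12b.png

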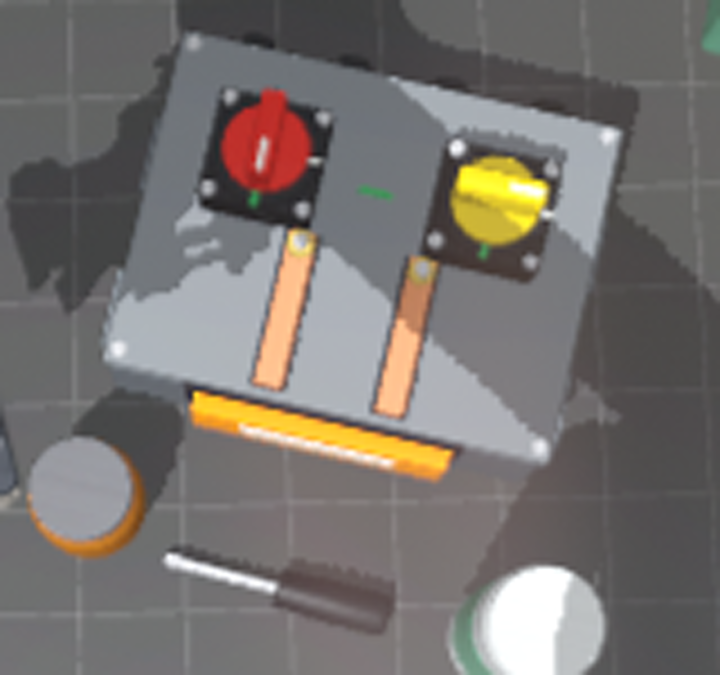

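View pics/s12.png

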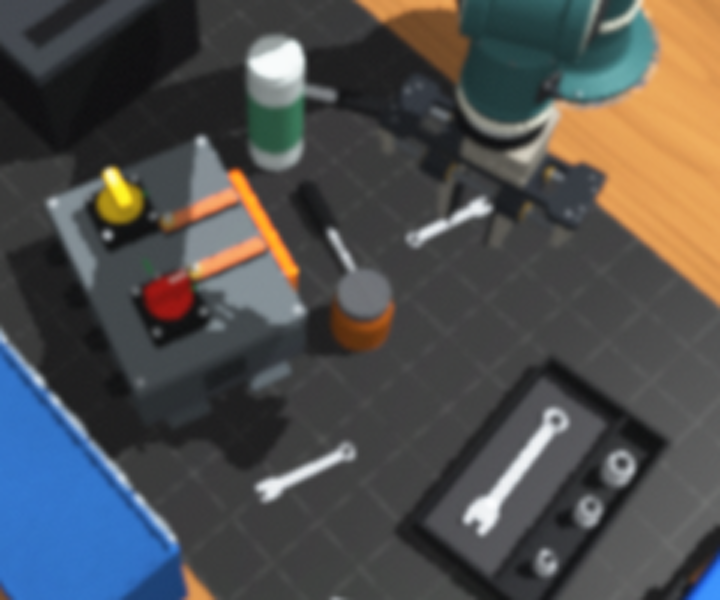

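The red bar is a quarter turn round, with its white mark at (262,155) pointing at the green ON dot at (254,198). The yellow isolator hasn't moved, the fuse tray is in, the spanner is flat in the bay, and the other items look undisturbed. I'll hand it in.

```bash
python3 - <<'E'
from h import *
f=load('top'); W=pts(f); m=np.zeros(W.shape[:2],bool); m[100:135,300:340]=1; m&=W[...,2]>.168
h=W[m][:,:2]; w,V=np.linalg.eigh(np.cov(h.T)); print('red bar dir',np.degrees(np.arctan2(V[1,1],V[0,1]))%180,'was ~74')
print(env.finish_job())
E
```

```text
red bar dir 167.07366526178393 was ~74
the job is handed in; nothing more can be done
None
```

The job is done and handed in at about 20 s of the 62 s allowed; the hand-in gave no verdict.

- **Spanner:** I gripped it by the shaft between the busbars. I lowered it into the tray's long bay until it was about 4 mm off the floor, then let go. The last picture shows it flat in the middle of the bay.
- **Fuse tray:** I pushed it in until it hit its hard stop (about 19 N), then backed off. It stayed in, with its front where a caught tray should be, to within about 1 mm.
- **Red isolator:** Only after that did I turn it clockwise about 89° and let go. Its mark points at the green ON dot. The handle's measured direction went from about 74° to 167°, a quarter turn to within a few degrees.
- **Everything else:** The yellow isolator is still off. The can, jar, screwdriver and sockets look unmoved, though I judged that by eye. The arm ended clear of everything.

Two readings disagreed slightly. Estimates of the red isolator's axis differed by up to about 9 mm, so I used a middle value, and it gripped and turned with only a few newtons sideways. An upward force of 8 to 16 N also showed while pressing the fuse tray. I put it down to friction, and it was gone after I backed off.

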